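# Empty the walnut tin into the serving bowl

## Robot

A 6-joint arm with a two-finger parallel gripper is mounted at the origin on the work surface. World frame = base frame: x ahead of the robot, y to its left, z up, the work surface at z = 0. Lengths are in m, angles in rad, forces in N, time in s.
With the tool pointing down it reaches from about 0.35 to 0.95 m from the base axis. Payload 17.4 kg.
Tool frame: the origin (TCP) lies at the very end of the fingers, on their centre line; the grasp point (between the pads) lies 19 mm behind it; z points along the fingers, y is the direction in which the jaws open and shut (so a half turn about z gives the same grasp; the last joint's range is limited). The gripper opens to 93 mm and grips with 3 to 60 N. Pads are 15 mm wide; open, the fingers measure 128 mm over their backs; the gripper's body (75 mm by 188 mm) begins 65 mm behind the grasp point.
Start: joints at [1.141, 0.116, 1.442, -0, 1.584, -0.038], TCP at [0.258, 0.624, 0.219] pointing down, gripper open.
Joint ranges: [-2.83, 2.83], [-0.83, 2.19], [0.07, 2.5], [-1.14, 4.28], [0.01, 3], [-2.97, 2.97]. Speed limits (rad/s): [1.89, 1.89, 2.22, 3.14, 3.14, 3.14].

## Interface

Orientations are given as a rotation vector (axis times angle).
In Python, from plant import robot gives the robot as it stands.
- The arm moves only by the tool carry_out, never from a script. Its argument "targets" is text: rows parted by semicolons, each of 4 numbers parted by spaces: the shift along the tool's x, y, z in mm, then the turn about the tool's z in rad. In form: tx ty tz turn; .... A call has 1 to 5 rows; each row shifts and turns the commanded pose from where the row before left it, along the tool's axes as they then stand; what a row does not reach is not made up. A row lasts 1/12 s, in which the tool goes at most 41.7 mm and 7.16 degrees, less where a joint would pass 70% of its speed; a pose out of reach is approached as far as the arm can. A call is refused whole if a number of a shift passes 41.7 or a number of a turn 0.125, either way. A call with a gripper value outside its range is refused whole. "jaw" is the closure, from 0 (fully open) to 1 (shut), set as the call begins (left out, the last holds). The fingers move at their own pace and stop on an object; "newtons" is the grip in N (left out, the last holds). Time passes only in rows, so rows that do not move let the fingers close. It gives the time, the measured TCP pose, the force and the opening at its end, in the units of the state.
- robot.get_obs(): the state, without advancing time (a new reading comes with each control period).
- robot.get_image(name): name is "scene" or "top" or "wrist"; returns a dict with "frame" (480x640x3 uint8, red, green, blue), "K" (3x3 intrinsics, pixels), "dist_coeffs" ([k1, k2, p1, p2, k3] as OpenCV has them; the pictures are not rectified), "cam_to_world" (4x4, takes a point from camera to world coordinates). Camera axes: x right, y up, looking along -z (the intrinsics and any distortion apply to the point x, -y, -z); pixel columns grow to the right and rows downward; lengths in m; the calibration is good to about 2 mm. A picture is of the moment at which its call begins. There is no depth.
- robot.sign_off(): hands the job in, once; it reports no verdict.
The state is a dict: "time_s": time; "q": joint angles; "joint_vel": joint speeds; "joint_torque": joint torques, N m; "tool_pos": TCP position; "orientation": TCP orientation; "wrist_force": force on the tool from outside, world axes, zero at the start; "ft_torque": the same for the moment, N m; "gripper_width": opening from 0.0 (shut) to 1.0 (fully open).
Only numpy, scipy, OpenCV 4.12 (cv2) and the standard library are available. Lean on these libraries where they do the work, as an engineer would, in place of code of your own. Each camera call takes 0.05 s, during which the arm holds its last target. There are 200 camera calls.

## Task

Slide the blue serving bowl across the work surface, without lifting it, until it is up against the riser right in front of the walnut tin. Then tip the tin so that all six walnuts roll out into the bowl, and stand the empty tin back upright on the riser. Do not drop or fling the tin, and leave the honey pot, canister, pitcher and small glass bowl where they stand.

Things in the scene. Friction and masses are not known exactly. Their poses are not given: they have to be found in the camera images.
- riser: fixed dark cherry counter riser (a low step), 360 mm along x, 200 mm along y, 110 mm high. Origin: centre of its underside; z up. Its +y long edge, towards the bowl, is the pouring edge. The 18 mm top board overhangs the skirt board by 10 mm there, so the 55 mm high bowl can go 10 mm under the edge until it meets the skirt
- riser_edge (a point): middle of the riser's +y top edge, 110 mm above the work surface; axes as the riser's
- tin: loose round tin, cream enamel, dark rim, open on top, 120 mm outer diameter, 100 mm high, wall 3 mm, 0.3 to 0.55 kg; stands on the riser near its pouring edge (15 to 35 mm clear, turned up to 0.18 rad) with six walnuts in it. Origin: centre of its underside; z up through the mouth; +y towards the pouring edge at the start. Steel loop handles at +y and -y
- tin_back_bar (a point): middle of the bar of the back (-y) loop handle, (0, -100, 80) mm in the tin's frame. An 8 mm round bar parallel to the tin's x, straight for 56 mm, 36 mm clear of the wall; its legs join the wall at x = -36 and +36 mm. Pinched across, the bar can turn between the finger pads. The front (+y) handle is its mirror image, bar at (0, 100, 80) mm
- tin_mouth (a point): centre of the tin's mouth, at (0, 0, 100) mm in the tin's frame
- bowl: loose blue stoneware serving bowl, 190 mm diameter at the rim, 152 mm at the foot, 55 mm high, straight sloping wall 5 mm thick, about 0.5 to 0.85 kg; it stands on the work surface 60 to 120 mm clear of the riser's edge, on its +y side. Origin: centre of its underside; z up; it slides easily when pushed at the rim
- walnut0: one of six walnuts in the shell, 37 mm long and 31 mm thick, 13 g, loose in the tin at the start. Origin: its centre
- walnut1: one of six walnuts in the shell, 37 mm long and 31 mm thick, 13 g, loose in the tin at the start. Origin: its centre
- walnut2: one of six walnuts in the shell, 37 mm long and 31 mm thick, 13 g, loose in the tin at the start. Origin: its centre
- walnut3: one of six walnuts in the shell, 37 mm long and 31 mm thick, 13 g, loose in the tin at the start. Origin: its centre
- walnut4: one of six walnuts in the shell, 37 mm long and 31 mm thick, 13 g, loose in the tin at the start. Origin: its centre
- walnut5: one of six walnuts in the shell, 37 mm long and 31 mm thick, 13 g, loose in the tin at the start. Origin: its centre
- honey_pot: bamboo honey pot with lid, loose, 76 mm diameter, 97 mm high, standing on the riser; bystander. Origin: centre of its underside
- canister: stainless canister with clamped lid, loose, 114 mm diameter, 175 mm high; bystander. Origin: centre of its underside
- pitcher: green ceramic pitcher, loose, 122 mm diameter and 185 mm high, handle reaching 95 mm from its axis; bystander. Origin: centre of its underside
- glass_bowl: small clear glass bowl, loose, 110 mm diameter, 45 mm high; bystander. Origin: centre of its underside
There are look-alikes about, which are no part of the job. What is shaped like the tin but purple is not meant.

How it is judged:
By the outcome, as a careful person would: the job done as asked, in the order asked, and still so for the second after the job is handed in, with the robot touching nothing.
It also fails if it takes over 72 s, if anything falls off the work surface, if the arm or the gripper's body presses on something with over 40 N, if the wrist force passes 120 N, or if a joint passes its speed limit or range.

## Working session

There is one attempt and no reset: what is moved stays moved. The work goes in short steps, Python scripts to look and compute and a tool call to move; the robot and the scene stay as the last step left them, time stands still between calls to the robot, and variables do not carry over. Pictures are saved under pics/ and viewed, about 8 in all and at most 12, crops included, and the job is handed in when it is done.

Besides the shell and the picture viewer there is one more tool, called by a JSON object that holds its "fn" and its "kwargs", one argument or row to a line. carry_out: Moves the arm, as the interface text tells. Its arguments: {"type":"object","properties":{"targets":{"type":"string"},"jaw":{"type":"number"},"newtons":{"type":"number"}},"required":["targets"]}

```bash
ls; mkdir -p pics; cat > h.py <<'E'
import numpy as np, cv2
from plant import robot
def grab(name, png):
    im=robot.get_image(name); cv2.imwrite('pics/'+png, im['frame'][:,:,::-1].copy())
    np.savez('pics/'+png+'.npz', **{k:np.array(v) for k,v in im.items()}); return im
def load(png): return dict(np.load('pics/'+png+'.npz'))
def ray(im,u,v):
    p=cv2.undistortPoints(np.array([[[u,v]]],float),np.array(im['K']),np.array(im['dist_coeffs'],float))[0,0]
    T=np.array(im['cam_to_world']); d=T[:3,:3]@np.array([p[0],-p[1],-1.]); return T[:3,3],d
def onz(im,u,v,z):
    o,d=ray(im,u,v); return o+d*(z-o[2])/d[2]
def proj(im,P):
    T=np.array(im['cam_to_world']); c=T[:3,:3].T@(np.array(P,float)-T[:3,3]); c=c*[1,-1,-1]
    return cv2.projectPoints(c.reshape(1,1,3),np.zeros(3),np.zeros(3),np.array(im['K']),np.array(im['dist_coeffs'],float))[0].ravel()
E
python3 - <<'E'
from h import *
for n in ['top','scene']:
    im=grab(n,n+'0.png'); print(n,np.round(im['cam_to_world'],3).tolist(),np.round(im['K'],1).tolist())
o=robot.get_obs(); print(o)
E
```

```text
pics
top [[-0.011, 0.996, -0.09, 0.472], [-1.0, -0.011, -0.004, 0.003], [-0.005, 0.09, 0.996, 1.557], [0.0, 0.0, 0.0, 1.0]] [[595.2, 0.0, 322.8], [0.0, 595.2, 239.4], [0.0, 0.0, 1.0]]
scene [[0.466, -0.618, 0.633, 1.503], [0.885, 0.313, -0.346, -0.485], [0.015, 0.721, 0.693, 1.155], [0.0, 0.0, 0.0, 1.0]] [[486.8, 0.0, 326.1], [0.0, 486.8, 229.4], [0.0, 0.0, 1.0]]
{'time_s': 0.1, 'q': array([ 1.14122168e+00,  1.16467925e-01,  1.44216615e+00,  4.08118607e-05,
        1.58398240e+00, -3.77739974e-02]), 'joint_vel': array([ 6.33916027e-05, -4.53360560e-04, -1.13643041e-03, -1.03159005e-03,
       -1.49423284e-03,  8.97769932e-04]), 'joint_torque': array([ 1.31658449e-03, -7.22893095e+01, -6.23867798e+01,  7.79844867e-02,
        2.27689493e-02, -2.04208089e-05]), 'tool_pos': array([0.25766333, 0.62370959, 0.2179789 ]), 'orientation': array([-6.11455385e-01, -3.08123115e+00,  1.54951883e-03]), 'wrist_force': array([-0.20648641, -1.07846607,  0.10286239]), 'ft_torque': array([5.28497294e-05, 3.52569367e-02, 8.87172738e-03]), 'gripper_width': 0.9970227841527117}
```

View pics/top0.png

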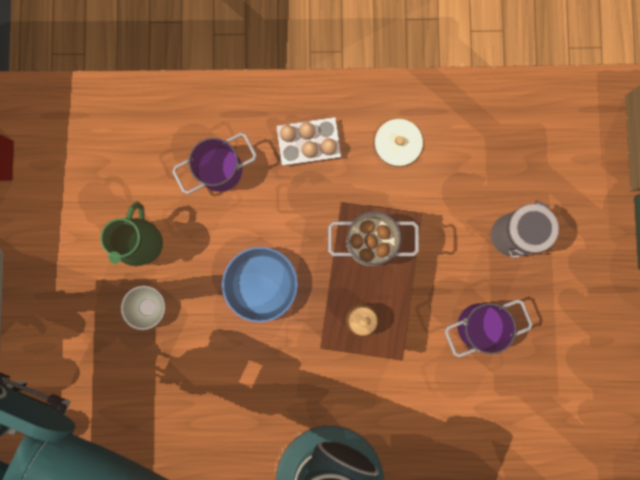

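View pics/scene0.png

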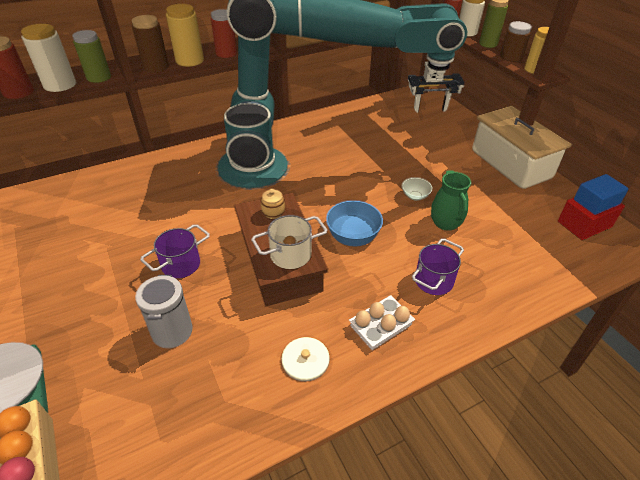

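Top view: bowl at (260,285), tin at (373,240) with bars at (333,240) and (414,238), riser corners about (342,203), (441,214), (403,360), (321,349), and honey pot at (362,321). The scene view agrees with this. Next I'll measure.

```bash
python3 - <<'E'
from h import *
im=load('top0.png'); f=im['frame']; hsv=cv2.cvtColor(f,cv2.COLOR_RGB2HSV)
# bowl
m=cv2.inRange(hsv,(95,80,40),(118,255,255)); m[:,:200]=0;m[:,310:]=0
c=max(cv2.findContours(m,0,2)[0],key=cv2.contourArea); h=cv2.convexHull(c)
P=np.array([onz(im,*p[0],0.055)[:2] for p in h.astype(float)])
(cc,r)=cv2.minEnclosingCircle(P.astype(np.float32)); print('bowl',cc,r, cv2.fitEllipse(P.astype(np.float32)*1000))
# riser: print colours
for p in [(345,300),(395,300),(412,300),(430,230),(350,208),(310,300),(425,300)]: print(p,f[p[1],p[0]],hsv[p[1],p[0]])
for n,p,z in [('bar_front',(331.5,239),.19),('bar_back',(416,239),.19),('mouth',(373,239),.21),('honey',(362,320),.2),('glass',(143,307),.045),('pitch',(124,240),.185),('can',(533,228),.175)]: print(n,np.round(onz(im,*p,z),3))
for p in [(342,203),(441,214),(403,360),(321,349)]: print(p,np.round(onz(im,*p,.11),3))
a=cv2.resize(f[190:370,220:450],None,fx=3.4,fy=3.3,interpolation=cv2.INTER_CUBIC)
cv2.imwrite('pics/crop1.png',a[:,:,::-1])
E
```

```text
bowl (0.4958307147026062, 0.16364765167236328) 0.09048853814601898 ((494.9027404785156, 156.45895385742188), (156.3822479248047, 177.1608123779297), 81.80274963378906)
(345, 300) [102  61  40] [ 10 155 102]
(395, 300) [119  70  45] [ 10 159 119]
(412, 300) [124  76  46] [ 12 160 124]
(430, 230) [134  83  51] [ 12 158 134]
(350, 208) [116  70  46] [ 10 154 116]
(310, 300) [165 102  65] [ 11 155 165]
(425, 300) [120  73  43] [ 12 164 120]
bar_front [ 0.596 -0.012  0.19 ]
bar_back [ 0.594 -0.207  0.19 ]
mouth [ 0.593 -0.106  0.21 ]
honey [ 0.411 -0.079  0.2  ]
glass [0.442 0.464 0.045]
pitch [0.6   0.467 0.185]
can [ 0.618 -0.481  0.175]
(342, 203) [ 0.692 -0.04   0.11 ]
(441, 214) [ 0.662 -0.282  0.11 ]
(403, 360) [ 0.311 -0.181  0.11 ]
(321, 349) [0.339 0.015 0.11 ]
```

View pics/crop1.png

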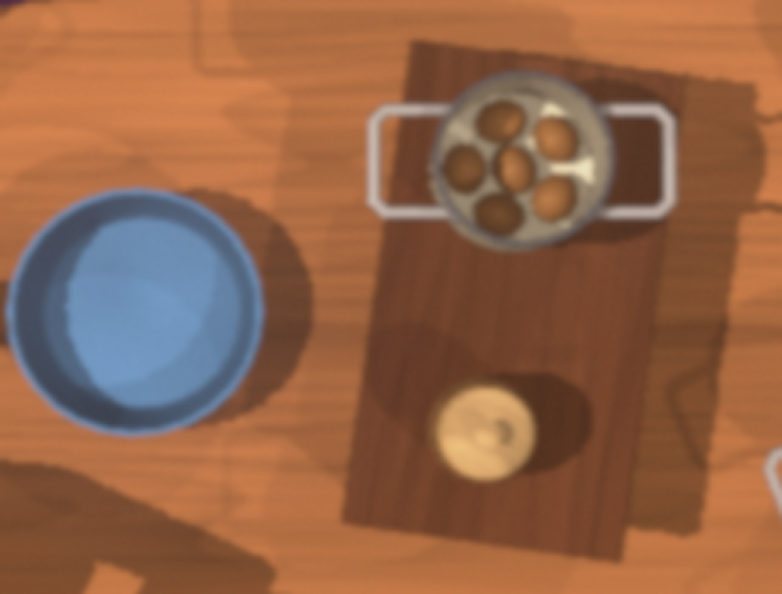

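The crop gives sub-pixel corners: riser (341.5,202), (422,213), (403,360), (321,348); bowl centre (259.7,284.5); bars at x = 330.3 and 417.

```bash
cat >> h.py <<'E'
from scipy.spatial.transform import Rotation as Ro
def delta(P,jawdeg=None,obs=None):
    o=obs or robot.get_obs(); R=Ro.from_rotvec(o['orientation']).as_matrix()
    a=np.degrees(np.arctan2(R[1,1],R[0,1])); t=0.
    if jawdeg is not None: t=-np.radians((jawdeg-a+90)%180-90)
    R2=R@Ro.from_rotvec([0,0,t]).as_matrix(); d=np.array(P)-o['tool_pos']
    print('jaw',round(a,1),'turn',round(t,3),'shift now-axes',np.round(R.T@d*1000,1),'after-turn axes',np.round(R2.T@d*1000,1),'q6',round(o['q'][5],2),'t',round(o['time_s'],2))
E
python3 - <<'E'
from h import *
im=load('top0.png')
C=[onz(im,*p,.11)[:2] for p in [(341.5,202.1),(422,213),(403,360.3),(320.9,348.2)]]
print(np.round(C,3), [round(np.linalg.norm(C[i]-C[(i+1)%4]),3) for i in range(4)])
ex=(C[0]-C[3]+C[1]-C[2]); ex/=np.linalg.norm(ex); n=np.array([-ex[1],ex[0]])
edge=(C[0]+C[3])/2; cen=sum(C)/4; print('ex',ex,'n',n,'edge',edge,'edge from centre',cen+.1*n)
bf=onz(im,330.6,238.9,.19)[:2]; bb=onz(im,417,238.4,.19)[:2]; tc=(bf+bb)/2; ty=(bf-bb)/np.linalg.norm(bf-bb)
mo=onz(im,220+522/3.4,190+160/3.3,.21)[:2]
print('bars',bf,bb,np.linalg.norm(bf-bb),'tc',tc,'mouth',mo,'ty',ty)
E0=cen+.1*n
print('gap',(E0-tc)@n-.06)
bo=np.mean([onz(im,u,v,.055)[:2] for u,v in [(221.8,284.5),(297.6,284.5),(259.7,247),(259.7,322.1)]],0); print('bowl',bo,'clear',(bo-E0)@n-.095)
s=((E0-tc)@n+.085)/(ty@n); L=tc+ty*s; M=tc+n*((E0-tc)@n+.085); T=L*.6+M*.4; print('bowl target along tin',L,'square',M,'use',T)
d=(T-bo)/np.linalg.norm(T-bo); ang=np.degrees(np.arctan2(-d[1],-d[0])); G=bo-d*.092; print('push',np.linalg.norm(T-bo),'ang',ang,'grip',G)
delta([*G,.12],ang)
E
```

```text
[[ 0.694 -0.039]
 [ 0.665 -0.235]
 [ 0.31  -0.181]
 [ 0.341  0.015]] [np.float64(0.199), np.float64(0.359), np.float64(0.198), np.float64(0.358)]
ex [ 0.98837149 -0.15205852] n [0.15205852 0.98837149] edge [ 0.51726797 -0.01167125] edge from centre [ 0.51755536 -0.01098507]
bars [ 0.59631314 -0.01020849] [ 0.59525525 -0.20916485] 0.19895917564428273 tc [ 0.5957842  -0.10968667] mouth [ 0.59435354 -0.10750851] ty [0.00531709 0.99998586]
gap 0.02565848571677573
bowl [0.49560148 0.16826496] clear 0.07882735038468852
bowl target along tin [0.59670154 0.06283854] square [0.62173427 0.05898731] use [0.60671463 0.06129805]
push 0.15423376281840434 ang 136.08920121574454 grip [0.42932281 0.23207042]
jaw 67.6 turn -1.196 shift now-axes [-308.2 -296.3   98.3] after-turn axes [ 163.  -395.3   98.3] q6 -0.04 t 0.1
```

{"fn": "carry_out", "kwargs": {
  "targets": "0 0 0 -0.12;0 0 0 -0.12;0 0 0 -0.12;0 0 0 -0.12;0 0 0 -0.12",
  "jaw": 0.3,
  "newtons": 6
}}

```text
time_s: 0.52
tool_pos: [0.2577, 0.6237, 0.2182]
orientation: [0.336, -3.123, 0.001]
wrist_force: [0.9, -0.3, -0.1]
gripper_width: 0.716
```

{"fn": "carry_out", "kwargs": {
  "targets": "0 0 0 -0.12;0 0 0 -0.12;0 0 0 -0.12;0 0 0 -0.12;0 0 0 -0.12"
}}

```text
time_s: 0.93
tool_pos: [0.2577, 0.6237, 0.2182]
orientation: [1.244, -2.884, 0.001]
wrist_force: [0.7, -1.3, -0.1]
gripper_width: 0.703
```

{"fn": "carry_out", "kwargs": {
  "targets": "14 -33 8 0;14 -33 8 0;14 -33 8 0;14 -33 8 0;14 -33 8 0"
}}

```text
time_s: 1.35
tool_pos: [0.3289, 0.4576, 0.1779]
orientation: [1.236, -2.888, 0.0]
wrist_force: [1.0, 1.1, -0.4]
gripper_width: 0.7
```

{"fn": "carry_out", "kwargs": {
  "targets": "14 -33 8 0;14 -33 8 0;14 -33 8 0;14 -33 8 0;14 -33 8 0"
}}

```text
time_s: 1.77
tool_pos: [0.3998, 0.293, 0.1381]
orientation: [1.236, -2.888, 0.0]
wrist_force: [0.8, -0.1, -0.1]
gripper_width: 0.7
```

```bash
python3 - <<'E'
from h import *
delta([.429,.232,.12],136)
im=grab('wrist','w1.png'); print(np.round(im['cam_to_world'],3).tolist())
E
```

```text
jaw 136.3 turn 0.006 shift now-axes [ 23.9 -63.2  18.1] after-turn axes [ 23.6 -63.4  18.1] q6 -1.8 t 1.77
[[-0.724, -0.666, -0.177, 0.35], [0.69, -0.7, -0.186, 0.241], [-0.0, -0.257, 0.967, 0.304], [0.0, 0.0, 0.0, 1.0]]
```

{"fn": "carry_out", "kwargs": {
  "targets": "12 -32 9 0;12 -31 9 0;0 0 30 0;0 0 30 0;0 0 23 0"
}}

```text
time_s: 2.23
tool_pos: [0.4282, 0.2329, 0.0355]
orientation: [1.233, -2.889, 0.0]
wrist_force: [-0.3, -0.0, -0.3]
gripper_width: 0.694
```

{"fn": "carry_out", "kwargs": {
  "targets": "0 0 0 0;0 0 0 0;0 0 0 0;0 0 0 0;0 0 0 0",
  "jaw": 1,
  "newtons": 5
}}

```text
time_s: 2.65
tool_pos: [0.4293, 0.2342, 0.0392]
orientation: [-1.235, 2.886, 0.0]
wrist_force: [0.2, 0.7, 0.4]
gripper_width: 0.39
```

```bash
python3 - <<'E'
from h import *
o=robot.get_obs(); print(o['tool_pos'],o['wrist_force'],o['gripper_width']*93)
im=grab('top','top1.png'); f=im['frame']; hsv=cv2.cvtColor(f,cv2.COLOR_RGB2HSV)
m=cv2.inRange(hsv,(95,80,40),(118,255,255)); m[:,:200]=0;m[:,340:]=0
c=max(cv2.findContours(m,0,2)[0],key=cv2.contourArea); print(cv2.boundingRect(c))
a=np.vstack([cv2.resize(f[180:380,150:450],None,fx=2,fy=2)]);cv2.imwrite('pics/c2.png',a[:,:,::-1])
E
```

```text
[0.42927886 0.23424189 0.03921693] [0.20460901 0.67177562 0.39520883] 36.30939901362956
(233, 249, 64, 67)
```

View pics/c2.png

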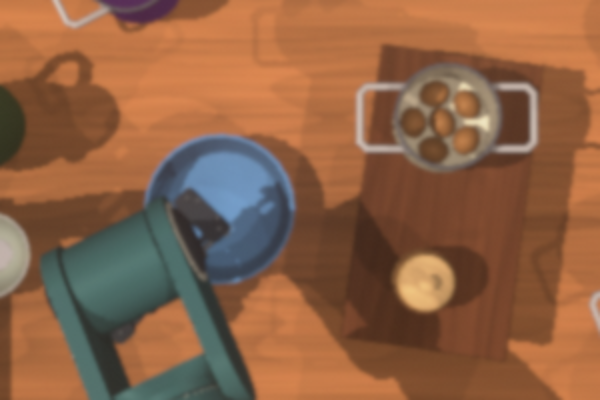

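The top view shows the gripper over the bowl's trailing wall, with the bowl still at (260,285). The fingers are still closing.

{"fn": "carry_out", "kwargs": {
  "targets": "0 0 0 0;0 0 0 0;0 0 0 0;0 0 0 0;0 0 0 0"
}}

```text
time_s: 3.12
tool_pos: [0.4289, 0.2337, 0.0379]
orientation: [-1.235, 2.888, -0.001]
wrist_force: [2.9, -1.6, 1.0]
gripper_width: 0.104
```

```bash
python3 - <<'E'
from h import *
o=robot.get_obs(); print(o['tool_pos'],o['wrist_force'],o['gripper_width']*93)
E
```

```text
[0.42887477 0.23372381 0.03785158] [ 2.939229  -1.5961977  1.0153831] 9.631988285304146
```

{"fn": "carry_out", "kwargs": {
  "targets": "0 -4 0 0;0 -7 0 0;0 -8 0 0;0 -8 0 0;0 -8 0 0"
}}

```text
time_s: 3.53
tool_pos: [0.4542, 0.2096, 0.0378]
orientation: [1.235, -2.888, -0.002]
wrist_force: [-3.3, 2.7, 3.6]
gripper_width: 0.097
```

{"fn": "carry_out", "kwargs": {
  "targets": "0 -8 0 0;0 -8 0 0;0 -8 0 0;0 -8 0 0;0 -8 0 0"
}}

```text
time_s: 3.95
tool_pos: [0.4831, 0.1818, 0.0378]
orientation: [1.235, -2.888, -0.002]
wrist_force: [-4.6, 5.2, 5.2]
gripper_width: 0.096
```

{"fn": "carry_out", "kwargs": {
  "targets": "0 -8 0 0;0 -8 0 0;0 -8 0 0;0 -8 0 0;0 -4 0 0"
}}

```text
time_s: 4.37
tool_pos: [0.5093, 0.1567, 0.0378]
orientation: [1.235, -2.889, -0.001]
wrist_force: [-4.4, 4.6, 5.5]
gripper_width: 0.096
```

```bash
python3 - <<'E'
from h import *
o=robot.get_obs(); print(o['tool_pos'],o['wrist_force'],o['gripper_width']*93)
im=grab('top','top2.png'); f=im['frame']; hsv=cv2.cvtColor(f,cv2.COLOR_RGB2HSV)
a=cv2.resize(f[180:360,220:450],None,fx=3.4,fy=3.3,interpolation=cv2.INTER_CUBIC);cv2.imwrite('pics/c3.png',a[:,:,::-1])
m=cv2.inRange(hsv,(95,80,40),(118,255,255)); m[:,:200]=0;m[:,380:]=0
c=max(cv2.findContours(m,0,2)[0],key=cv2.contourArea); print(cv2.boundingRect(c))
print('target proj',proj(im,[.607,.061,.055]))
E
```

```text
[0.50934801 0.15672391 0.03776737] [-4.37210469  4.61287493  5.53887318] 8.956091716074052
(266, 220, 61, 70)
target proj [301.99724352 239.84919414]
```

View pics/c3.png

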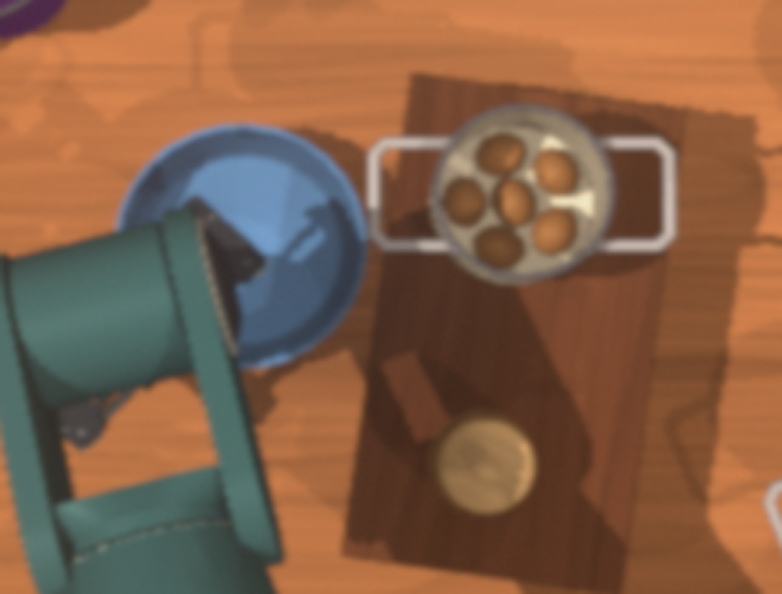

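The bowl has slid with the gripper. Its right rim is at pixel (327.6,256) and its centre at about (290,256); the target centre is (302,240). About 50 mm remain, plus 5 mm sideways.

{"fn": "carry_out", "kwargs": {
  "targets": "-1 -7 0 0;-1 -7 0 0;-1 -7 0 0;-1 -6 0 0;-1 -5 0 0"
}}

```text
time_s: 4.83
tool_pos: [0.5355, 0.1387, 0.0377]
orientation: [1.235, -2.888, -0.001]
wrist_force: [-5.2, 3.6, 5.3]
gripper_width: 0.097
```

{"fn": "carry_out", "kwargs": {
  "targets": "0 -4 0 0;0 -4 0 0;0 -3 0 0;0 -3 0 0;0 -2 0 0"
}}

```text
time_s: 5.25
tool_pos: [0.5467, 0.1282, 0.0377]
orientation: [1.235, -2.888, -0.003]
wrist_force: [-5.9, 8.4, 5.6]
gripper_width: 0.245
```

```bash
python3 - <<'E'
from h import *
o=robot.get_obs(); print(o['tool_pos'],o['wrist_force'],o['gripper_width']*93)
im=grab('top','top3.png'); f=im['frame']; hsv=cv2.cvtColor(f,cv2.COLOR_RGB2HSV)
m=cv2.inRange(hsv,(95,80,40),(118,255,255)); m[:,:200]=0;m[:,380:]=0
c=max(cv2.findContours(m,0,2)[0],key=cv2.contourArea); print(cv2.boundingRect(c))
h=cv2.convexHull(c)[:,0,:].astype(float); P=np.array([onz(im,*p,.055)[:2] for p in h]); 
from scipy.optimize import least_squares
cg=np.array([.607,.061])
for _ in range(6):
    r=np.linalg.norm(P-cg,axis=1); k=abs(r-.094)<.012
    cg=least_squares(lambda c:np.linalg.norm(P[k]-c,axis=1)-.094,cg,loss='soft_l1',f_scale=.002).x
n=np.array([.152,.9884]);E0=np.array([.5176,-.011]); print('bowl c',cg,k.sum(),len(P),'dist to edge',(cg-E0)@n)
E
```

```text
[0.54666815 0.12821192 0.03767054] [-5.91819746  8.43678706  5.58559028] 22.75894273125679
(279, 209, 51, 71)
bowl c [0.60078492 0.07042455] 14 19 dist to edge 0.0931241315926512
```

{"fn": "carry_out", "kwargs": {
  "targets": "0 0 0 0;0 0 0 0;0 0 0 0;0 0 -15 0;0 0 -35 0",
  "jaw": 0.5
}}

```text
time_s: 5.72
tool_pos: [0.5449, 0.127, 0.0838]
orientation: [1.232, -2.882, -0.002]
wrist_force: [-0.6, -0.1, -0.7]
gripper_width: 0.494
```

{"fn": "carry_out", "kwargs": {
  "targets": "0 20 -25 0;0 20 0 0;0 0 0 0.12;0 0 0 0.12;0 0 0 0.12"
}}

```text
time_s: 6.13
tool_pos: [0.5179, 0.1553, 0.1128]
orientation: [-0.69, 3.064, -0.001]
wrist_force: [0.7, -0.2, 0.0]
gripper_width: 0.497
```

{"fn": "carry_out", "kwargs": {
  "targets": "0 0 0 0.12;0 0 0 0.12;0 0 0 0.12;0 0 0 0.12;0 0 0 0.12",
  "jaw": 1
}}

```text
time_s: 6.55
tool_pos: [0.5181, 0.155, 0.1125]
orientation: [-0.248, -3.132, 0.001]
wrist_force: [-0.4, 0.4, -1.6]
gripper_width: 0.189
```

```bash
python3 - <<'E'
from h import *
im=grab('top','top4.png'); f=im['frame']; hsv=cv2.cvtColor(f,cv2.COLOR_RGB2HSV)
m=cv2.inRange(hsv,(95,80,40),(118,255,255)); m[:,:200]=0;m[:,380:]=0
c=max(cv2.findContours(m,0,2)[0],key=cv2.contourArea); print(cv2.boundingRect(c))
n=np.array([.152,.9884]);delta([*(np.array([.605,.065])+n*.135),.1],81.3)
a=cv2.resize(f[180:360,220:450],None,fx=3.4,fy=3.3,interpolation=cv2.INTER_CUBIC);cv2.imwrite('pics/c4.png',a[:,:,::-1])
E
```

```text
(276, 209, 54, 70)
jaw 80.4 turn -0.016 shift now-axes [-98.7  60.7  12.5] after-turn axes [-99.7  59.1  12.5] q6 -1.16 t 6.6
```

View pics/c4.png

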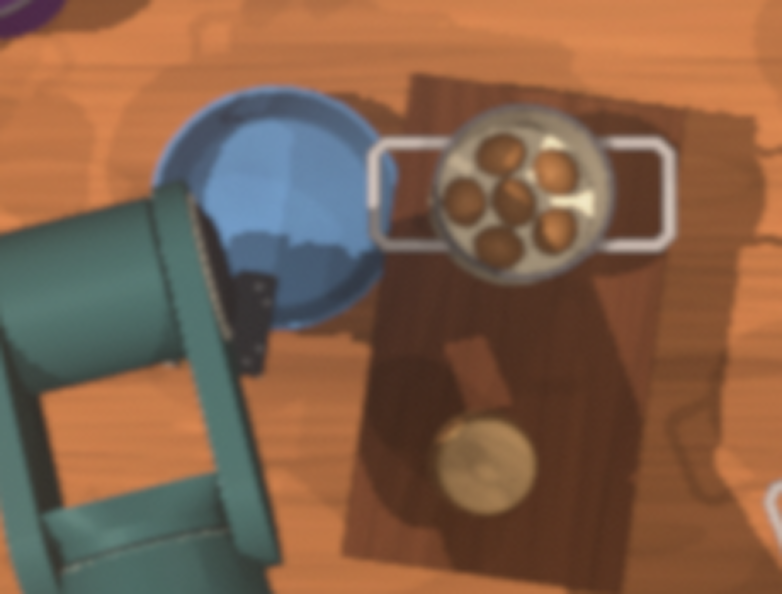

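The view shows the bowl rim (left x=265.6, top y=206) reaching under the riser edge, with its centre at about (303,243), in line with the tin. I'll nudge it square from outside to check it is seated.

{"fn": "carry_out", "kwargs": {
  "targets": "-20 30 0 0;-20 30 0 0;-30 0 0 0;-25 0 0 0;0 0 30 0"
}}

```text
time_s: 7.02
tool_pos: [0.6265, 0.2004, 0.0872]
orientation: [0.233, 3.125, 0.003]
wrist_force: [1.3, 0.3, 0.7]
gripper_width: 0.005
```

{"fn": "carry_out", "kwargs": {
  "targets": "0 0 30 0;0 0 17 0;0 -7 0 0;0 -7 0 0;0 -3 0 0"
}}

```text
time_s: 7.43
tool_pos: [0.619, 0.1824, 0.0372]
orientation: [0.237, 3.131, 0.0]
wrist_force: [-0.8, -0.4, -0.0]
gripper_width: 0.005
```

{"fn": "carry_out", "kwargs": {
  "targets": "0 -3 0 0;0 -2 0 0;0 -2 0 0;0 -2 0 0;0 0 0 0"
}}

```text
time_s: 7.85
tool_pos: [0.6173, 0.1743, 0.0361]
orientation: [0.238, 3.132, 0.0]
wrist_force: [-0.1, 0.1, 0.4]
gripper_width: 0.008
```

{"fn": "carry_out", "kwargs": {
  "targets": "0 -2 0 0;0 -2 0 0;0 -1 0 0;0 -1 0 0;0 0 0 0"
}}

```text
time_s: 8.27
tool_pos: [0.6166, 0.1723, 0.0363]
orientation: [0.237, 3.131, 0.011]
wrist_force: [3.3, 29.1, -1.1]
gripper_width: 0.006
```

{"fn": "carry_out", "kwargs": {
  "targets": "0 -1 0 0;0 -1 0 0;0 -1 0 0;0 0 0 0;0 0 0 0"
}}

```text
time_s: 8.68
tool_pos: [0.6162, 0.1718, 0.0365]
orientation: [0.236, 3.131, 0.017]
wrist_force: [3.5, 48.8, -3.3]
gripper_width: 0.002
```

The bowl is seated: it resists stiffly. Next I'll back off and go over to the tin's back bar.

{"fn": "carry_out", "kwargs": {
  "targets": "0 10 0 0;0 20 0 0;0 5 -25 0;0 0 -40 0;0 0 -41 0",
  "jaw": 0.72
}}

```text
time_s: 9.1
tool_pos: [0.6202, 0.2005, 0.1415]
orientation: [-0.236, -3.13, 0.002]
wrist_force: [0.5, -0.2, 0.0]
gripper_width: 0.27
```

{"fn": "carry_out", "kwargs": {
  "targets": "0 0 -41 0;0 0 -41 0;0 0 -41 0;0 -35 0 -0.08;0 -35 0 -0.08"
}}

```text
time_s: 9.52
tool_pos: [0.6136, 0.1311, 0.2677]
orientation: [-0.023, 3.137, 0.001]
wrist_force: [0.4, -0.5, -0.6]
gripper_width: 0.28
```

```bash
python3 - <<'E'
from h import *
delta([.5953,-.2092,.26],89.7)
E
```

```text
jaw 90.8 turn 0.02 shift now-axes [  23.2 -340.1    7.4] after-turn axes [  16.5 -340.4    7.4] q6 -1.42 t 9.52
```

{"fn": "carry_out", "kwargs": {
  "targets": "2 -34 0 0.02;2 -34 0 0;2 -34 0 0;2 -34 0 0;2 -34 0 0"
}}

```text
time_s: 9.93
tool_pos: [0.6015, -0.0408, 0.2648]
orientation: [0.018, 3.141, -0.0]
wrist_force: [-0.2, -0.3, 0.4]
gripper_width: 0.281
```

{"fn": "carry_out", "kwargs": {
  "targets": "2 -34 0 0;2 -34 0 0;1 -34 0 0;1 -34 0 0;0 -34 0 0"
}}

```text
time_s: 10.35
tool_pos: [0.5935, -0.2108, 0.2648]
orientation: [0.018, 3.141, -0.0]
wrist_force: [0.0, -0.2, 0.8]
gripper_width: 0.28
```

```bash
python3 - <<'E'
from h import *
im=grab('wrist','w2.png'); f=im['frame']
delta([.5953,-.2092,.26],89.7)
p=robot.get_obs()['tool_pos']
for z in (.19,): print('bar predicted',proj(im,[.5953,-.2092,.19]),'tool axis at bar height',proj(im,[p[0],p[1],.19]))
E
```

```text
jaw 89.2 turn -0.009 shift now-axes [-2.   6.5  4.3] after-turn axes [-2.1  6.4  4.3] q6 -1.95 t 10.4
bar predicted [322.07861244 249.87245089] tool axis at bar height [312.68354139 247.0237008 ]
```

View pics/w2.png

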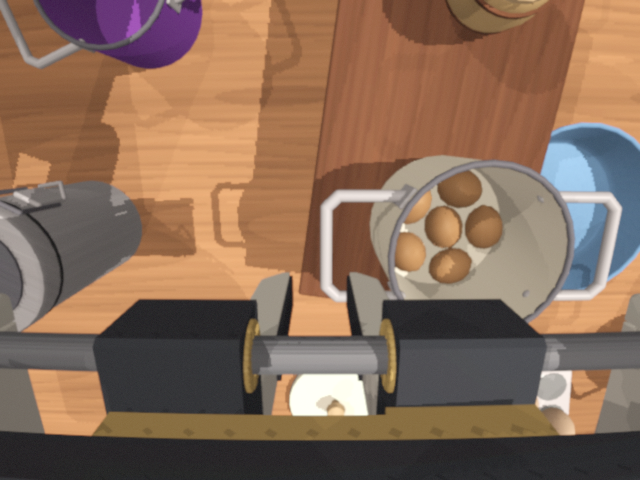

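The wrist view shows the back bar vertical in the image at x≈328, from y 197 to 296, and the fingertips on either side at about x 285 and 355.

```bash
python3 - <<'E'
from h import *
im=load('w2.png')
for p in [(327,215),(328.5,246),(330,275)]: print(onz(im,*p,.19))
b=onz(im,328.5,246,.19); fr=onz(im,609,246,.19); print(fr); delta([b[0],b[1],.171],None)
E
```

```text
[ 0.57091899 -0.2056972   0.19      ]
[ 0.59257312 -0.20477521  0.19      ]
[ 0.61375276 -0.2038014   0.19      ]
[ 0.5948781  -0.00506167  0.19      ]
jaw 89.2 turn 0.0 shift now-axes [ 0.7 11.  93.3] after-turn axes [ 0.7 11.  93.3] q6 -1.95 t 10.4
```

{"fn": "carry_out", "kwargs": {
  "targets": "0 9.5 0 0;0 0 30 0;0 0 30 0;0 0 20 0;0 0 13 0"
}}

```text
time_s: 10.82
tool_pos: [0.5934, -0.1987, 0.169]
orientation: [-0.018, -3.139, -0.002]
wrist_force: [0.7, -1.2, -0.0]
gripper_width: 0.283
```

{"fn": "carry_out", "kwargs": {
  "targets": "0 0 0 0;0 0 0 0;0 0 0 0;0 0 0 0;0 0 0 0",
  "jaw": 1,
  "newtons": 12
}}

```text
time_s: 11.23
tool_pos: [0.5945, -0.1999, 0.173]
orientation: [0.019, 3.14, -0.001]
wrist_force: [-0.3, -2.5, -1.4]
gripper_width: 0.081
```

```bash
python3 - <<'E'
from h import *
o=robot.get_obs(); print(o['tool_pos'],o['orientation'],o['wrist_force'],o['gripper_width']*93)
im=grab('top','top5.png'); f=im['frame']
E
```

```text
[ 0.59448128 -0.19992048  0.17299577] [ 1.86442467e-02  3.13993358e+00 -1.27702005e-03] [-0.32010383 -2.4773166  -1.435261  ] 7.52780070214173
```

```bash
python3 - <<'E'
from h import *
for n in ['top0.png','top5.png']:
    im=load(n); f=im['frame'].astype(float); s=f[232:246].min(2).mean(0)  # greyness
    x=np.arange(322,342); w=s[322:342]; w=np.clip(w-np.median(w)-15,0,None); u=(x*w).sum()/w.sum(); print(n,round(u,2),onz(im,u,239,.19)[:2], np.round(s[326:336]))
for _ in range(3): o=robot.get_obs(); print(o['tool_pos'],o['wrist_force'])
E
```

```text
top0.png 329.33 [ 0.59611418 -0.00727992] [ 69.  95. 138. 167. 160. 123.  85.  66.  60.  54.]
top5.png 326.34 [ 5.96190802e-01 -3.92326177e-04] [176. 166. 145. 112.  94.  87.  85.  84.  87.  87.]
[ 0.59439985 -0.1998891   0.17275851] [ 0.11619137 -3.23443945  0.09461641]
[ 0.59439985 -0.1998891   0.17275851] [ 0.11619137 -3.23443945  0.09461641]
[ 0.59439985 -0.1998891   0.17275851] [ 0.11619137 -3.23443945  0.09461641]
```

The tin moved 3–6 mm toward the edge when gripped. I'll firm the grip and slide it back, then tip it about its front bottom rim.

{"fn": "carry_out", "kwargs": {
  "targets": "0 0 0 0;0 -2 0 0;0 -2 0 0;0 -2 0 0;0 0 0 0",
  "newtons": 22
}}

```text
time_s: 11.7
tool_pos: [0.5939, -0.2059, 0.1714]
orientation: [-0.019, -3.141, -0.0]
wrist_force: [0.1, 0.0, -1.6]
gripper_width: 0.075
```

{"fn": "carry_out", "kwargs": {
  "targets": "0 3 -5 0;0 4 -7 0;0 5 -8 0;0 6 -8 0;0 7 -8 0"
}}

```text
time_s: 12.12
tool_pos: [0.5944, -0.18, 0.2089]
orientation: [0.018, 3.141, -0.0]
wrist_force: [0.6, 0.1, -2.9]
gripper_width: 0.079
```

{"fn": "carry_out", "kwargs": {
  "targets": "0 7 -8 0;0 7 -7 0;0 8 -7 0;0 8 -6 0;0 8 -6 0"
}}

```text
time_s: 12.53
tool_pos: [0.5947, -0.1417, 0.2422]
orientation: [-0.018, -3.141, -0.0]
wrist_force: [0.0, 0.3, -4.2]
gripper_width: 0.079
```

```bash
python3 - <<'E'
from h import *
o=robot.get_obs(); print(o['tool_pos'],o['wrist_force'],o['ft_torque'],o['gripper_width']*93)
im=grab('scene','s1.png'); f=im['frame']
a=cv2.resize(f[130:330,190:430],None,fx=3,fy=3,interpolation=cv2.INTER_CUBIC);cv2.imwrite('pics/cs1.png',a[:,:,::-1])
E
```

```text
[ 0.59472855 -0.14173887  0.24221284] [ 0.03755081  0.32991738 -4.22219186] [ 0.03910365 -0.01877821  0.00115164] 7.300864308438908
```

View pics/cs1.png

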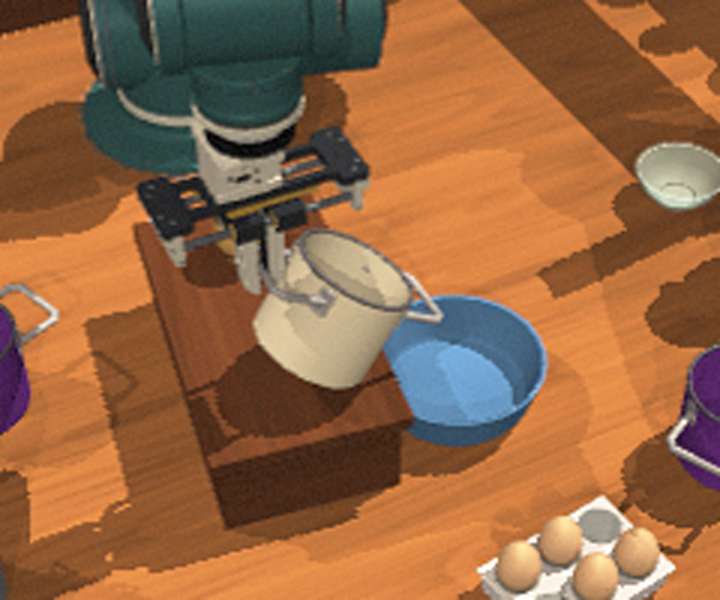

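The scene view shows the tin tipped about 30° on its front rim, held by the bar. The bowl sits at the riser edge under the mouth. I'll continue to about 90°.

{"fn": "carry_out", "kwargs": {
  "targets": "0 9 -5 0;0 9 -4 0;0 9 -5 0;0 10 -3 0;0 10 -3 0"
}}

```text
time_s: 13.0
tool_pos: [0.5953, -0.0947, 0.2622]
orientation: [0.019, 3.141, -0.0]
wrist_force: [-0.4, -1.6, 1.6]
gripper_width: 0.075
```

{"fn": "carry_out", "kwargs": {
  "targets": "0 10 -3 0;0 10 -2 0;0 10 -1 0;0 10 0 0;0 10 0 0"
}}

```text
time_s: 13.42
tool_pos: [0.596, -0.0446, 0.2679]
orientation: [0.018, 3.141, 0.0]
wrist_force: [0.5, -0.6, 0.1]
gripper_width: 0.078
```

{"fn": "carry_out", "kwargs": {
  "targets": "0 10 0 0;0 10 1 0;0 10 2 0;0 10 2 0;0 10 3 0"
}}

```text
time_s: 13.83
tool_pos: [0.5965, 0.0054, 0.2595]
orientation: [0.018, 3.141, 0.0]
wrist_force: [0.2, 0.2, 0.9]
gripper_width: 0.073
```

```bash
python3 - <<'E'
from h import *
o=robot.get_obs(); print(np.round((o['tool_pos']-[.594,-.2059,.1714])*1000,1),o['wrist_force'],o['ft_torque'],o['gripper_width']*93)
im=grab('scene','s2.png'); f=im['frame']
a=cv2.resize(f[130:330,190:430],None,fx=3,fy=3,interpolation=cv2.INTER_CUBIC);cv2.imwrite('pics/cs2.png',a[:,:,::-1])
E
```

```text
[  2.5 211.3  88.1] [0.17745836 0.18824207 0.91430694] [-0.03336272  0.03515424  0.04925866] 6.799915888215239
```

View pics/cs2.png

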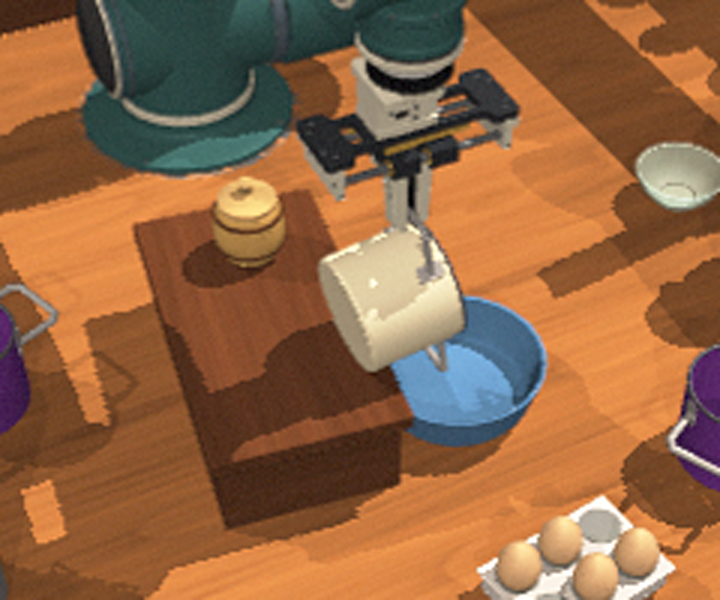

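The tin is tipped about 80°, with its mouth over the bowl. Now the pour.

{"fn": "carry_out", "kwargs": {
  "targets": "0 9 3 0;0 9 3 0;0 9 3 0;0 6 3 0;0 6 3 0"
}}

```text
time_s: 14.3
tool_pos: [0.5972, 0.0442, 0.2449]
orientation: [0.018, 3.141, 0.001]
wrist_force: [1.1, 1.6, 6.1]
gripper_width: 0.076
```

{"fn": "carry_out", "kwargs": {
  "targets": "0 6 3 0;0 6 3 0;0 6 3 0;0 5 3 0;0 5 3 0"
}}

```text
time_s: 14.72
tool_pos: [0.5973, 0.0719, 0.2296]
orientation: [0.018, 3.141, 0.0]
wrist_force: [0.8, 2.0, 3.6]
gripper_width: 0.079
```

{"fn": "carry_out", "kwargs": {
  "targets": "0 5 3 0;0 5 4 0;0 5 4 0;0 4 3 0;0 4 3 0"
}}

```text
time_s: 15.13
tool_pos: [0.5974, 0.0945, 0.2119]
orientation: [-0.019, -3.141, 0.001]
wrist_force: [1.3, -0.2, -0.2]
gripper_width: 0.078
```

{"fn": "carry_out", "kwargs": {
  "targets": "0 0 0 0;0 0 0 0;0 0 0 0;0 0 0 0;0 0 0 0"
}}

```text
time_s: 15.55
tool_pos: [0.5976, 0.094, 0.2127]
orientation: [-0.019, -3.142, 0.0]
wrist_force: [0.4, 0.3, 0.1]
gripper_width: 0.077
```

```bash
python3 - <<'E'
from h import *
o=robot.get_obs(); print(np.round((o['tool_pos']-[.594,-.2059,.1714])*1000,1),o['wrist_force'],o['ft_torque'],o['gripper_width']*93)
im=grab('scene','s3.png'); f=im['frame']
a=cv2.resize(f[130:330,190:430],None,fx=3,fy=3,interpolation=cv2.INTER_CUBIC);cv2.imwrite('pics/cs3.png',a[:,:,::-1])
E
```

```text
[  3.6 299.9  41.3] [0.37308541 0.33920542 0.06096315] [-0.01338924 -0.08416217  0.05727142] 7.122284308621701
```

View pics/cs3.png

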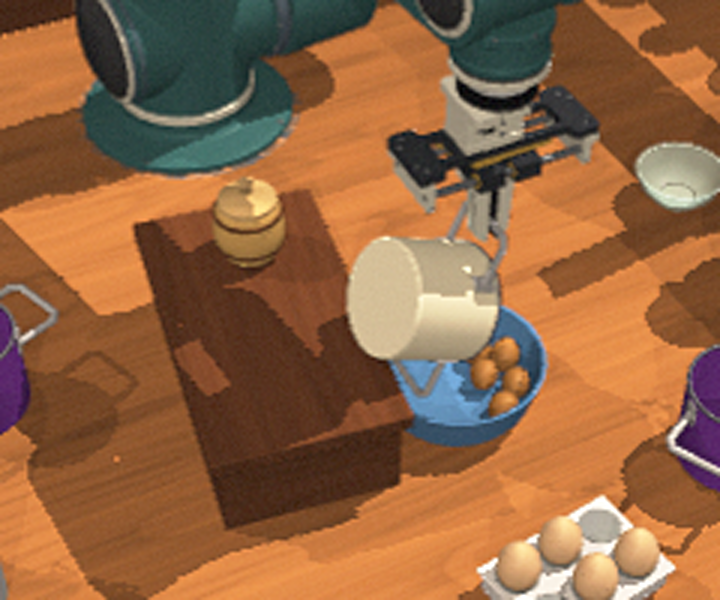

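At least five walnuts show in the bowl, at crop pixels (484,355), (507,352), (485,375), (516,382) and (503,405). I'll check the tin's actual tilt and whether its bottom rim has slid before tipping a little further.

```bash
python3 - <<'E'
from h import *
im=load('s3.png'); bar=np.array([.5975,.094,.2317])
for nm,px,v in [('bottom centre',(384,298),(100,-80)),('bottom lowest',(384,360),(160,-80)),]:
    u=(190+px[0]/3,130+px[1]/3); o,d=ray(im,*u); P=o+d*((.597-o[0])/d[0]); print(nm,P, 'dist to bar',np.linalg.norm(P-bar),'exp',np.hypot(*v))
for th in (95,100,105,110,115,120):
    c,s=np.cos(np.radians(th)),np.sin(np.radians(th))
    f=lambda y,z: bar+[0,y*c+z*s,-y*s+z*c]
    print(th,'botc',np.round((proj(im,f(100,-80))-[190,130])*3),'pivot pt',np.round(f(160,-80),3),'front bar px',np.round((proj(im,f(200,0))-[190,130])*3))
E
```

```text
bottom centre [ 0.597      -0.01703364  0.17535184] dist to bar 0.12451439276884756 exp 128.06248474865697
bottom lowest [ 0.597      -0.01666792  0.08842897] dist to bar 0.1810365329885516 exp 178.88543819998318
95 botc [-4503.  6129.] pivot pt [   0.598  -93.546 -152.187] front bar px [ 197. 2010.]
100 botc [-8295.  9484.] pivot pt [   0.598 -106.474 -143.446] front bar px [  -6. 2178.]
105 botc [-20605.  20091.] pivot pt [   0.598 -118.591 -133.611] front bar px [-243. 2377.]
110 botc [-111631.   94600.] pivot pt [   0.598 -129.805 -122.758] front bar px [-529. 2622.]
115 botc [-71672362.  53842647.] pivot pt [   0.598 -140.03  -110.968] front bar px [-893. 2937.]
120 botc [ 248738. -165578.] pivot pt [   0.598 -149.188  -98.332] front bar px [-1380.  3365.]
```

Tilt is 114.5°, with the bottom rim 22 mm inside the edge, so there was no slip. I'll add a few more degrees and count walnuts.

{"fn": "carry_out", "kwargs": {
  "targets": "0 3 4 0;0 3 3 0;0 3 3 0;0 0 0 0;0 0 0 0"
}}

```text
time_s: 16.02
tool_pos: [0.5976, 0.1037, 0.2025]
orientation: [-0.018, -3.141, -0.0]
wrist_force: [1.0, 3.1, 2.2]
gripper_width: 0.074
```

```bash
python3 - <<'E'
from h import *
o=robot.get_obs(); print(np.round((o['tool_pos']-[.594,-.2059,.1714])*1000,1),o['wrist_force'],o['gripper_width']*93)
a=grab('scene','s4.png')['frame']; b=grab('wrist','w4.png')['frame']
cat=np.hstack([cv2.resize(a[180:300,290:390],(400,480),interpolation=cv2.INTER_CUBIC),cv2.resize(b,(400,300))[:, :].repeat(1,0) if 0 else cv2.copyMakeBorder(cv2.resize(b,(400,300)),0,180,0,0,0)])
cv2.imwrite('pics/c5.png',cat[:,:,::-1])
E
```

```text
[  3.6 309.6  31.1] [0.95568119 3.1368588  2.18155207] 6.874019246098512
```

View pics/c5.png

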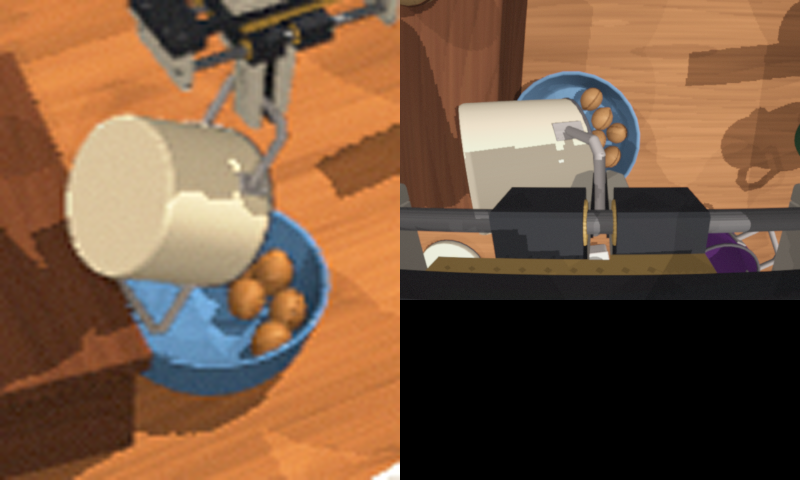

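At least five walnuts are in the bowl, and the sixth may be hidden under the tin. Tin tilt is about 119°. I'll retrace the path and count once the tin is upright.

{"fn": "carry_out", "kwargs": {
  "targets": "0 -3 -3 0;0 -3 -3 0;0 -3 -4 0;0 -4 -3 0;0 -4 -3 0"
}}

```text
time_s: 16.53
tool_pos: [0.5975, 0.086, 0.2192]
orientation: [0.018, 3.141, 0.001]
wrist_force: [0.6, 3.6, 3.8]
gripper_width: 0.076
```

{"fn": "carry_out", "kwargs": {
  "targets": "0 -5 -4 0;0 -5 -4 0;0 -5 -3 0;0 -5 -3 0;0 -5 -3 0"
}}

```text
time_s: 16.95
tool_pos: [0.5972, 0.0607, 0.2362]
orientation: [0.019, 3.141, 0.0]
wrist_force: [1.4, 2.8, 4.2]
gripper_width: 0.079
```

{"fn": "carry_out", "kwargs": {
  "targets": "0 -6 -3 0;0 -6 -3 0;0 -6 -3 0;0 -6 -3 0;0 -6 -3 0"
}}

```text
time_s: 17.37
tool_pos: [0.5965, 0.0303, 0.2501]
orientation: [-0.019, -3.14, 0.001]
wrist_force: [0.4, -0.6, -4.2]
gripper_width: 0.075
```

{"fn": "carry_out", "kwargs": {
  "targets": "0 -9 -3 0;0 -9 -3 0;0 -9 -3 0;0 -10 -3 0;0 -10 -2 0"
}}

```text
time_s: 17.78
tool_pos: [0.5962, -0.0169, 0.2649]
orientation: [-0.019, -3.141, 0.0]
wrist_force: [-0.2, 0.7, -0.3]
gripper_width: 0.075
```

{"fn": "carry_out", "kwargs": {
  "targets": "0 -10 -2 0;0 -10 -1 0;0 -10 0 0;0 -10 0 0;0 -10 0 0"
}}

```text
time_s: 18.2
tool_pos: [0.5956, -0.0668, 0.2675]
orientation: [-0.019, -3.141, -0.0]
wrist_force: [0.1, 1.1, -3.7]
gripper_width: 0.076
```

{"fn": "carry_out", "kwargs": {
  "targets": "0 -10 1 0;0 -10 2 0;0 -10 3 0;0 -10 3 0;0 -10 3 0"
}}

```text
time_s: 18.62
tool_pos: [0.595, -0.1167, 0.2553]
orientation: [0.019, 3.142, -0.0]
wrist_force: [-0.5, 0.6, -1.6]
gripper_width: 0.077
```

```bash
python3 - <<'E'
from h import *
o=robot.get_obs(); print(np.round((o['tool_pos']-[.594,-.2059,.1714])*1000,1),o['wrist_force'],o['gripper_width']*93)
b=grab('top','t6.png')['frame']; a=grab('scene','s6.png')['frame']
cat=np.hstack([cv2.resize(a[160:280,240:390],(450,360),interpolation=cv2.INTER_CUBIC),cv2.resize(b[190:310,240:360],(340,360),interpolation=cv2.INTER_CUBIC)])
cv2.imwrite('pics/c6.png',cat[:,:,::-1])
im=load('s6.png'); 
E
```

```text
[ 1.  89.2 83.9] [-0.50226892  0.62151396 -1.60571254] 7.1356160786941825
```

{"fn": "carry_out", "kwargs": {
  "targets": "0 -9 5 0;0 -9 4 0;0 -9 5 0;0 -8 6 0;0 -8 6 0"
}}

```text
time_s: 19.13
tool_pos: [0.5946, -0.1598, 0.2293]
orientation: [0.019, 3.141, -0.001]
wrist_force: [-1.0, -2.7, 3.6]
gripper_width: 0.078
```

{"fn": "carry_out", "kwargs": {
  "targets": "0 -8 7 0;0 -7 7 0;0 -7 8 0;0 -7 8 0;0 -6 8 0"
}}

```text
time_s: 19.55
tool_pos: [0.594, -0.1943, 0.1904]
orientation: [-0.019, -3.141, -0.0]
wrist_force: [-0.5, -0.7, 0.8]
gripper_width: 0.075
```

{"fn": "carry_out", "kwargs": {
  "targets": "0 -5 8 0;0 -3 4 0;0 -2 3 0;0 -2 3 0;0 -1 2 0"
}}

```text
time_s: 19.97
tool_pos: [0.594, -0.2065, 0.1712]
orientation: [-0.018, -3.141, -0.001]
wrist_force: [0.1, 0.8, -1.6]
gripper_width: 0.076
```

```bash
python3 - <<'E'
from h import *
o=robot.get_obs(); print(np.round((o['tool_pos']-[.594,-.2059,.1714])*1000,1),o['wrist_force'],o['ft_torque'],o['gripper_width']*93)
E
```

```text
[-0.  -0.6 -0.2] [ 0.07955751  0.77250681 -1.6326699 ] [ 0.31357401 -0.01603284 -0.06747195] 7.08651553392277
```

{"fn": "carry_out", "kwargs": {
  "targets": "0 0 0 0;0 0 0 0;0 0 0 0;0 0 0 0;0 0 0 0",
  "newtons": 3
}}

```text
time_s: 20.38
tool_pos: [0.5941, -0.2066, 0.1719]
orientation: [0.018, 3.141, -0.0]
wrist_force: [0.2, 1.4, -2.3]
gripper_width: 0.083
```

```bash
python3 - <<'E'
from h import *
o=robot.get_obs(); print(np.round((o['tool_pos']-[.594,-.2059,.1714])*1000,1),o['wrist_force'],o['ft_torque'],o['gripper_width']*93)
b=grab('top','t7.png')['frame']; a=grab('scene','s7.png')['frame']; w=grab('wrist','w7.png')['frame']
for n in ['top5.png','t7.png']:
    s=load(n)['frame'][228:250].astype(float).min(2).mean(0); print(n,np.round(s[318:336]))
top=np.hstack([cv2.resize(a[160:280,240:390],(400,300),interpolation=cv2.INTER_CUBIC),cv2.resize(b[190:310,240:400],(400,300),interpolation=cv2.INTER_CUBIC)])
cat=np.vstack([top,np.hstack([cv2.resize(w,(400,300)),cv2.resize(a,(400,300))])])
cv2.imwrite('pics/c7.png',cat[:,:,::-1])
E
```

```text
[ 0.1 -0.7  0.5] [ 0.18972534  1.42248553 -2.31299288] [0.20541696 0.07046494 0.02192033] 7.697316621733527
top5.png [103. 102. 102. 102. 102. 104. 118. 154. 176. 167. 145. 112.  93.  87.
  85.  86.  88.  86.]
t7.png [104. 103. 103. 102. 102. 102. 102. 102. 104. 122. 161. 177. 165. 139.
 106.  90.  89.  86.]
```

View pics/c7.png

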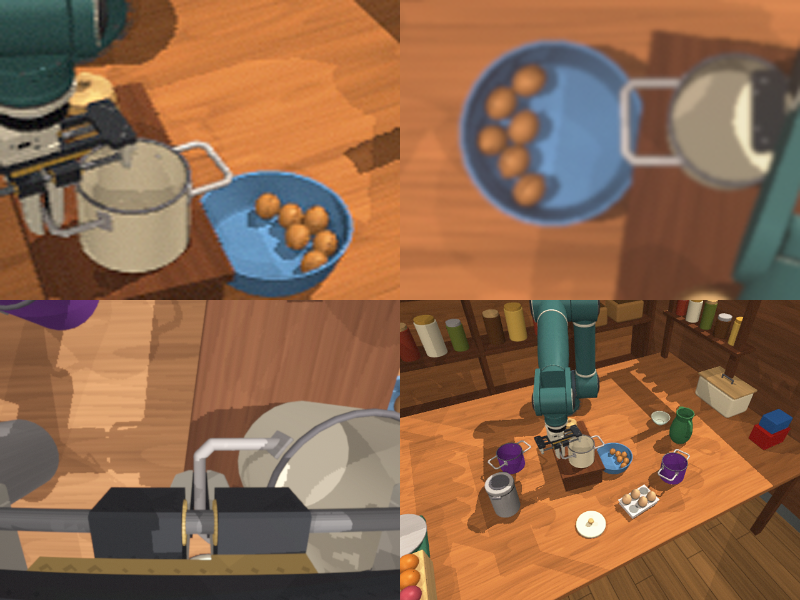

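All six walnuts are in the bowl (crop pixels around (490–530, 80–190) in the top view). The tin is empty and upright on the riser, and the bystanders are in place. Next I'll lower the last bit, open just enough, and withdraw straight up.

{"fn": "carry_out", "kwargs": {
  "targets": "0 0 1 0;0 0 0.5 0;0 0 0 0;0 0 0 0;0 0 0 0"
}}

```text
time_s: 20.95
tool_pos: [0.594, -0.2068, 0.1702]
orientation: [0.019, 3.141, -0.0]
wrist_force: [0.7, -1.3, -0.6]
gripper_width: 0.086
```

{"fn": "carry_out", "kwargs": {
  "targets": "0 0 0 0;0 0 0 0;0 0 0 0;0 0 0 0;0 0 0 0",
  "jaw": 0.74
}}

```text
time_s: 21.37
tool_pos: [0.594, -0.2066, 0.1702]
orientation: [0.018, 3.141, 0.0]
wrist_force: [0.7, -0.6, 0.8]
gripper_width: 0.26
```

{"fn": "carry_out", "kwargs": {
  "targets": "0 0 -4 0;0 0 -8 0;0 0 -12 0;0 0 -20 0;0 0 -30 0"
}}

```text
time_s: 21.78
tool_pos: [0.5934, -0.2065, 0.2441]
orientation: [-0.019, -3.139, -0.001]
wrist_force: [-0.4, 0.5, -0.7]
gripper_width: 0.26
```

{"fn": "carry_out", "kwargs": {
  "targets": "0 -20 -30 0;0 -20 -30 0;0 -20 -30 0;0 0 0 0;0 0 0 0"
}}

```text
time_s: 22.2
tool_pos: [0.5935, -0.2677, 0.3372]
orientation: [0.02, 3.138, -0.003]
wrist_force: [0.6, 1.1, -0.1]
gripper_width: 0.26
```

```bash
python3 - <<'E'
from h import *
o=robot.get_obs(); print(o['time_s'],o['tool_pos'],o['wrist_force'],o['gripper_width'])
im=grab('top','t8.png'); f=im['frame']; hsv=cv2.cvtColor(f,cv2.COLOR_RGB2HSV)
m=cv2.inRange(hsv,(95,80,40),(118,255,255)); m[:,:200]=0;m[:,345:]=0
P=np.argwhere(m)[:,::-1]; print('bowl px',P.min(0),P.max(0))
s=f[228:250].astype(float).min(2).mean(0); i=320+np.argmax(s[320:340]); print('front bar col',i,onz(im,i,239,.19)[:2])
s2=f[228:250].astype(float).min(2).mean(0); j=405+np.argmax(s2[405:425]); print('back bar col',j,onz(im,j,239,.19)[:2])
a,b=load('top0.png')['frame'].astype(int),f.astype(int)
for n,(u,v) in dict(honey=(362,320),glass=(143,307),pitcher=(130,240),canister=(530,230)).items():
    A=load('top0.png')['frame'][v-25:v+25,u-25:u+25]; r=cv2.matchTemplate(f[v-33:v+33,u-33:u+33],A,cv2.TM_CCOEFF_NORMED); k=cv2.minMaxLoc(r); print(n,'shift px',k[3][0]-8,k[3][1]-8,round(k[1],2))
E
```

```text
22.2 [ 0.59345725 -0.26766143  0.33717748] [ 0.64413453  1.07384036 -0.05104067] 0.2596504787394795
bowl px [291 208] [335 278]
front bar col 329 [ 0.59612267 -0.00651698]
back bar col 417 [ 0.59386807 -0.20913029]
honey shift px 0 0 1.0
glass shift px 0 0 1.0
pitcher shift px 0 0 1.0
canister shift px 2 0 0.23
```

```bash
python3 - <<'E'
from h import *
for n in ['top4.png','t7.png','t8.png']:
    f=load(n)['frame']; b=(f[...,2].astype(int)-f[...,0]); m=(b>15).astype(np.uint8); m[:,:200]=0;m[:,345:]=0;m[:180]=0;m[300:]=0
    P=np.argwhere(m)[:,::-1]; print(n,P.min(0),P.max(0),m.sum(), f[243,262:275:3].tolist())
f=load('t8.png')['frame']; a=load('top0.png')['frame']
print(np.abs(f.astype(int)-load('t7.png')['frame'])[200:285,260:300].mean(), f[228,534],a[228,534],f[245,510],a[245,510])
E
```

```text
top4.png [207 207] [336 299] 5917 [[66, 80, 75], [66, 82, 78], [73, 96, 90], [74, 97, 92], [79, 97, 91]]
t7.png [265 207] [336 279] 2909 [[183, 119, 83], [104, 112, 133], [74, 79, 96], [104, 78, 69], [179, 118, 71]]
t8.png [265 207] [336 279] 2931 [[182, 118, 84], [110, 124, 150], [75, 80, 97], [103, 76, 68], [178, 117, 71]]
1.6393137254901962 [70 96 91] [109  98  96] [61 82 78] [109  96  88]
```

```bash
python3 - <<'E'
from h import *
A=load('scene0.png')['frame'][280:345,142:192]; f=grab('scene','s8.png')['frame']
k=cv2.minMaxLoc(cv2.matchTemplate(f[270:355,132:202],A,cv2.TM_CCOEFF_NORMED)); print('canister',k[3][0]-10,k[3][1]-10,k[1])
print(robot.sign_off())
E
```

```text
canister 0 0 0.7669506072998047
the job is handed in; nothing more can be done
None
```

I slid the blue bowl across the work surface until it sat firmly against the riser in front of the tin. It resisted a straight push of about 49 N from the fingers.

I then pinched the tin's back bar and tipped it about its front bottom rim and the riser edge, to about 119°. I retraced the same path, stood the tin back up and released it. The job was handed in at about 22 s.

**What the last checks showed:**
- **Walnuts:** all six are visible in the bowl, and the tin is empty.
- **Tin:** upright on the riser, with both handle bars within a few millimetres of where they started.
- **Bowl:** unmoved after the gripper let go.
- **Bystanders:** the honey pot, glass bowl and pitcher show no shift in the top view. The arm hid the canister there; the scene view showed no shift, but with a weaker match (0.77, probably from shadow).

**Off plan:**
- The first bowl push stopped with the grip partly forced open, so I finished it by pushing from outside.
- Closing on the bar pulled the tin a few millimetres towards the edge, so I slid it back about 6 mm before tipping.

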